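Screw the stopper into the coffee carafe

TASK

Pick up the black stopper and screw it fully home in the mouth of the steel carafe, so that it squeezes the seal and stays down when you let go. Set it in straight and, pressing lightly, turn it backward (anticlockwise from above) until you feel it drop into the thread start, then turn it forward (clockwise) to its end stop; never force it, and leave the tamper, the pitcher and the jar where they stand.

Things in the scene. Friction and masses are not known exactly. Their poses are not given: they have to be found in the camera images.
- stopper_mid (a point): The loose black plastic stopper, about 120 g, 60 mm tall, standing on its foot; this point is on its axis, 30 mm above the foot. z is up, x runs along the wing. The wing, for gripping, is 46 mm long (x), 16 mm thick (y), from 29.5 to 59.5 mm above the foot. Below it a round flange, diameter 61 mm, 23.5 to 29.5 mm above the foot.
- stopper: The same stopper; origin at the centre of the foot's underside, same axes. Its plug is 36 mm in diameter and 23.5 mm tall, foot tapered to 31 mm over the lowest 4 mm. Three thread lugs stand out from the plug to 48 mm diameter, 12 degrees wide, 6 to 10 mm above the foot, at +x and 120 and 240 degrees from it.
- mouth (a point): Centre of the rim of the carafe's neck, 130 mm above the counter; z up, y towards the handle. A springy rubber seal ring (2.5 N per mm) stands 3.5 mm proud of the rim. Fully home, at the thread's end stop, the stopper is held with its middle 7 mm above the rim, the seal squeezed 3 mm. More than 80 N in all between stopper and carafe (about 1.2 N m at a stop) harms it.
- carafe: Steel carafe, diameter 112 mm, fixed to the counter; origin under its centre. Neck: outer diameter 62, bore 51 mm, with three thread ribs 120 degrees apart that leave a 39 mm opening. Their angle is unrelated to the measured axes, new each time: find it by feel. Each rib spans 93 degrees, the gap for a lug 27; a tooth stands on the rib's clockwise end, so turning forward on top of the ribs jams.
- seal_top (a point): Centre of the seal ring's top, 3.5 mm above the rim. Set in, the stopper rests on the ribs, its middle 16 to 18 mm above the rim (21 on a tooth). Turned backward, at most a third of a turn, it climbs up to 2 mm, then drops 8 mm onto the seal (middle 10 mm above the rim) and meets a tooth. Forward from there the thread draws it down 3 mm to an end stop after 64 to 80 degrees, at about 0.4 N m.
- tamper_mid (a point): A loose black coffee tamper standing on its base, 88 mm tall, 52 mm in diameter, this point half-way up; leave it alone.
- pitcher_mid (a point): A loose steel milk pitcher, 90 mm tall, 80 mm in diameter, with a handle; this point half-way up; leave it alone.
- jar_mid (a point): A loose amber glass jar with a wooden cap, 85 mm tall, 60 mm in diameter; this point half-way up; leave it alone.
Things that resemble listed ones, but are neither listed nor needed, are in the scene too. What is shaped like the stopper but red or turquoise is not meant.

How it is judged (in metres and radians):
On the way, in this order (a step that is already met when the one before it is completed fails the run):
1. the stopper is lifted clear of the counter (height (world z) of stopper_mid above 0.07 m), for 0.1 s.
2. the stopper has dropped level into the thread start (middle of the stopper less than 11.5 mm above the rim) (horizontal distance between stopper_mid and mouth below 0.005 m and z of stopper_mid in the frame of mouth below 0.0115 m and angle between stopper_mid's own z axis and vertical below 0.1 rad), for 0.1 s.
At the end, for the whole second after the job is handed in: The stopper stands upright (within 0.06 rad) in the neck, within 5 mm of its axis, screwed down so that its middle is less than 8 mm above the rim (seal squeezed by at least about 2 mm), released and at rest (horizontal distance between stopper_mid and mouth below 0.005 m and z of stopper_mid in the frame of mouth below 0.008 m and angle between stopper_mid's own z axis and vertical below 0.06 rad and linear speed of stopper below 0.01 m/s); the robot touches nothing.
It fails at once if the stopper is forced: more than 80 N between stopper and carafe (contact force between stopper and carafe above 80 N).
It fails at once if the tamper is moved by more than 30 mm (distance of tamper_mid from where it was at the start of the episode above 0.03 m).
It fails at once if the pitcher is moved by more than 30 mm (distance of pitcher_mid from where it was at the start of the episode above 0.03 m).
It fails at once if the jar is moved by more than 30 mm (distance of jar_mid from where it was at the start of the episode above 0.03 m).
It also fails if it takes over 72 s, if anything falls off the work surface, if the arm or the gripper's body presses on something with over 40 N, if the wrist force passes 120 N, or if a joint passes its speed limit or range.

ROBOT

A 6-joint arm with a two-finger parallel gripper is mounted at the origin on the work surface. World frame = base frame: x ahead of the robot, y to its left, z up, the work surface at z = 0. Lengths are in m, angles in degrees, forces in N, time in s.
With the tool pointing down it reaches from about 0.4 to 0.825 m from the base axis. Payload 7 kg.
Tool frame: the origin (TCP) lies midway between the tips of the shut fingers; the grasp point (between the pads) lies 19 mm behind it (r.grip_point_offset is the z of the grasp point in the tool frame, in m); z points along the fingers, y is the line along which they close (so a half turn about z gives the same grasp; the last joint's range is limited). The gripper opens to 88 mm and grips with 3 to 60 N. Pads are 19 mm wide; open, the fingers measure 130 mm over their backs; the gripper's body (78 mm by 193 mm) begins 47 mm behind the grasp point.
Start: joints at [-58.837, 20.546, 0.682, 0, -70.136, -16.507], TCP at [0.171, -0.653, 0.227] pointing down, gripper open.
Joint ranges: [-176.03, 176.03], [-82.01, 121.73], [-58.28, 71.71], [-173.87, 95.51], [-174.79, -0.11], [-173.66, 173.66]. Speed limits (degrees/s): [136.94, 136.94, 172.46, 180, 180, 180].

INTERFACE

Orientations are given as [roll, pitch, yaw] about the fixed x, y, z axes, in that order (R = Rz(yaw) Ry(pitch) Rx(roll)).
In Python, from plant import r, viewer, recognise, outline_of, pinpoint gives the robot as it stands.
- The arm moves only by the tool move_arm, never from a script. Its argument "targets" is a list of rows, each a list of 2 entries, a list of its own where there are three numbers: the shift along the tool's x, y, z in cm, then the turn, a rotation vector about the tool's x, y, z in rad. A call has 1 to 5 rows; each row is the pose to reach, as a shift and turn from the pose commanded when the call began, along the tool's axes at that moment; what a row does not reach only later rows make up. A row lasts 1/8 s, in which the tool goes at most 62.5 mm and 10.7 degrees, less where a joint would pass 70% of its speed; a pose out of reach is approached as far as the arm can. A call with a gripper value outside its range is refused whole. "jaw" is the finger opening in cm, from 0 to 8.76, set as the call begins (left out, the last holds). The fingers move at their own pace and stop on an object; "squeeze" is the grip in N (left out, the last holds). Time passes only in rows, so rows that repeat a pose let the fingers close. It gives the time, the measured TCP pose, the force, the opening and the grip force at its end, in the units of the state.
- r.get_state(): the state, without advancing time (a new reading comes with each control period).
- viewer.capture(name): name is "scene" or "top"; returns a dict with "image" (384x512x3 uint8, blue, green, red), "intrinsics" (3x3 intrinsics, pixels), "D" ([k1, k2, p1, p2, k3] as OpenCV has them; the pictures are not rectified), "camera_from_world" (4x4, takes a point from world to camera coordinates). Camera axes: x right, y up, looking along -z (the intrinsics and any distortion apply to the point x, -y, -z); pixel columns grow to the right and rows downward; lengths in m; the calibration is good to about 2 mm. A picture is of the moment at which its call begins. There is no depth.
- r.close_job(): hands the job in; it is judged then, once.
Trained networks look in the newest picture that a camera, given by its name, has taken for a name from the list of things; names that differ only in an ending like _2 or _b are one class to them, and where a whole thing is asked for, a point or a joint stands for the part that bears it (a point fixed in the world has none). Each returns a list of dicts, best first, with "score" (0 to 1); they miss things now and then, are a little off and sometimes report something else, mostly with a low value. They report only what shows in the picture. A call takes as long as a camera call. They do not tell look-alikes from the thing itself.
- recognise(label, camera): "box" ([left, top, right, bottom] in pixels, round what is visible of it).
- outline_of(label, camera): "mask" (384x512 bool, what is visible of it) and "box" ([left, top, right, bottom] in pixels, round what is visible of it).
- pinpoint(label, camera): "location" ([row, column] in pixels: a listed point, or the origin of a listed thing).
The state is a dict: "time_s": time; "joints": joint angles; "qd": joint speeds; "joint_torque": joint torques, N m; "tcp_pos": TCP position; "eef_rot": TCP orientation; "contact_force": force on the tool from outside, world axes, zero at the start; "moment": the same for the moment, N m; "gripper_width": finger opening in m; "gripper_force": force on a finger pad.
Only numpy, scipy, OpenCV 4.12 (cv2) and the standard library are available. Lean on these libraries where they do the work, as an engineer would, in place of code of your own. Each camera call takes 0.05 s, during which the arm holds its last target. There are 200 camera calls.

## Working session

There is one attempt and no reset: what is moved stays moved. The work goes in short steps, Python scripts to look and compute and a tool call to move; the robot and the scene stay as the last step left them, time stands still between calls to the robot, and variables do not carry over. Pictures are saved under pics/ and viewed, at most 10 in all, crops included, and the job is handed in when it is done.

Besides the shell and the picture viewer there is one more tool, called after "Request:" as a command line: name --argument value ..., lists and objects as JSON in quotes. move_arm: Moves the arm, as the interface text tells. Its arguments: {"type":"object","properties":{"targets":{"type":"array","items":{"type":"array"}},"jaw":{"type":"number"},"squeeze":{"type":"number"}},"required":["targets"]}

```bash
mkdir -p pics
cat > h.py <<'E'
import numpy as np, cv2
from plant import r, viewer, recognise, outline_of, pinpoint
from scipy.spatial.transform import Rotation as R
def ray(c,px):
    p=cv2.undistortPoints(np.array([[px]],float),np.array(c["intrinsics"]),np.array(c["D"])).ravel()
    M=np.array(c["camera_from_world"]);A=M[:3,:3]
    return -A.T@M[:3,3], A.T@np.array([p[0],-p[1],-1.])
def proj(c,X):
    M=np.array(c["camera_from_world"]);q=M[:3,:3]@np.array(X)+M[:3,3]
    q=q*[1,-1,-1]
    return cv2.projectPoints(q[None],np.zeros(3),np.zeros(3),np.array(c["intrinsics"]),np.array(c["D"]))[0].ravel()
def tri(c1,p1,c2,p2):
    o,d=ray(c1,p1);o2,d2=ray(c2,p2);d/=np.linalg.norm(d);d2/=np.linalg.norm(d2)
    s=np.linalg.lstsq(np.c_[d,-d2],o2-o,rcond=None)[0]
    a,b=o+s[0]*d,o2+s[1]*d2
    return (a+b)/2,np.linalg.norm(a-b)
def atz(c,px,z):
    o,d=ray(c,px);return o+d*(z-o[2])/d[2]
E
python3 - <<'E'
from h import *
cs={n:viewer.capture(n) for n in("scene","top")}
for n in cs: cv2.imwrite(f"pics/{n}0.png",cs[n]["image"]); print(n,np.round(ray(cs[n],(256,192))[0],2))
for l in ["stopper_mid","mouth","seal_top","tamper_mid","pitcher_mid","jar_mid"]:
  for n in cs: print(l,n,[(np.round(d["location"][::-1]),round(d["score"],2)) for d in pinpoint(l,n)])
print(r.get_state())
E
```

```text
scene [1.37 0.22 0.99]
top [0.35 0.02 1.61]
stopper_mid scene [(array([174., 188.]), 0.74), (array([230., 178.]), 0.69), (array([206., 172.]), 0.55), (array([204., 196.]), 0.51)]
stopper_mid top [(array([308., 222.]), 0.82), (array([300., 190.]), 0.68), (array([328., 194.]), 0.66), (array([282., 214.]), 0.65)]
mouth scene [(array([272., 172.]), 0.98)]
mouth top [(array([241., 200.]), 0.85)]
seal_top scene [(array([275., 171.]), 0.97)]
seal_top top [(array([237., 201.]), 0.96)]
tamper_mid scene [(array([188., 226.]), 0.62), (array([272., 174.]), 0.21)]
tamper_mid top [(array([300., 150.]), 0.42)]
pitcher_mid scene [(array([384., 228.]), 0.67)]
pitcher_mid top [(array([133., 189.]), 0.66)]
jar_mid scene [(array([170., 160.]), 0.95)]
jar_mid top [(array([349., 226.]), 0.72)]
{'time_s': 0.7, 'joints': array([-5.88374710e+01,  2.05450207e+01,  6.79987471e-01, -2.35421478e-03,
       -7.01374335e+01, -1.65058968e+01]), 'qd': array([ 0.05807598,  0.04123237, -0.02893497,  0.0094858 ,  0.05994827,
       -0.03856823]), 'joint_torque': array([ 3.96688874e-04, -5.82164526e+01,  2.93246895e+01,  7.00127229e+00,
        1.24617989e-02,  2.71081768e-05]), 'tcp_pos': array([ 0.17075346, -0.65298713,  0.22655396]), 'eef_rot': array([ 1.79997006e+02,  1.42206370e-03, -1.65344168e+02]), 'contact_force': array([-0.86574695, -0.40393033, -0.67471377]), 'moment': array([0.00178193, 0.0018909 , 0.02588556]), 'gripper_force': 0.0, 'gripper_width': 0.08783647283991142}
```

Run:
```python
import cv2,numpy as np
a=cv2.imread("pics/scene0.png")[130:260,130:330];b=cv2.imread("pics/top0.png")[130:260,200:400]
a,b=[cv2.resize(x,(800,520)[:2] if 0 else (460,300),interpolation=3) for x in(a,b)]
cv2.imwrite("pics/c0.png",np.vstack([a,b]))
```

```text
(no output)
```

View pics/c0.png

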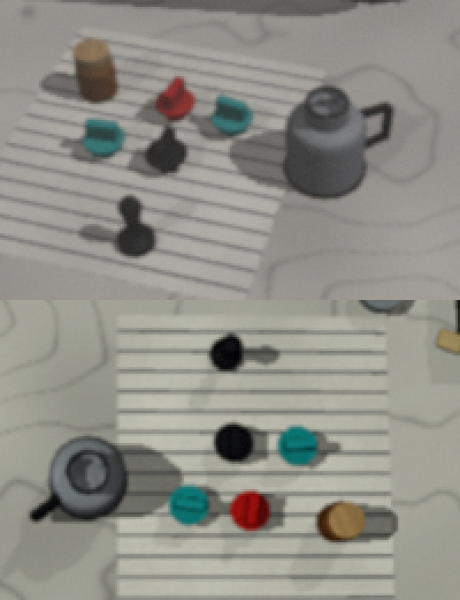

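View pics/top0.png

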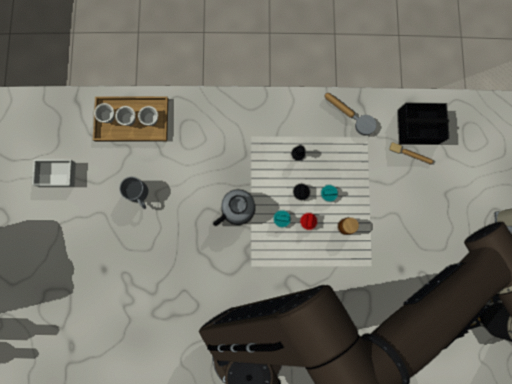

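Candidates for the stopper: black at top (302,191) / scene (204,196); turquoise at top (330,193) and (283,219); red at (309,221); the tall black thing at top (299,152) is the tamper. The black winged one at (302,191) fits the description. Next I'll triangulate and check it in a close, contrast-stretched crop.

Run:
```python
from h import *
cs={n:viewer.capture(n) for n in("scene","top")}
P={n:{l:[d["location"][::-1] for d in pinpoint(l,n)] for l in["stopper_mid","mouth","seal_top","tamper_mid","jar_mid","pitcher_mid","stopper","carafe"]} for n in cs}
near=lambda L,p:min(L,key=lambda q:np.hypot(q[0]-p[0],q[1]-p[1]))
for l,a,b in [("stopper_mid",(204,196),(300,190)),("stopper",(204,196),(302,190)),("mouth",(272,172),(241,200)),("seal_top",(272,172),(241,200)),("carafe",(272,200),(241,200)),("tamper_mid",(188,226),(300,150)),("jar_mid",(170,160),(349,226)),
 ("stopper_mid",(174,188),(328,194)),("stopper_mid",(206,172),(308,222)),("stopper_mid",(230,178),(282,214))]:
    try:
        u,v=near(P["scene"][l],a),near(P["top"][l],b); print(l,np.round(u,1),np.round(v,1),[np.round(x,4) for x in tri(cs["scene"],u,cs["top"],v)])
    except Exception as e: print(l,e)
t=cs["top"]["image"];s=cs["scene"]["image"]
for n in cs:
    for m in outline_of("stopper",n):
        print(n,np.round(m["box"]),round(m["score"],2))
def cr(im,x,y,h=18):
    c=im[y-h:y+h,x-h:x+h].astype(float); return np.clip(cv2.resize(c,(400,400),interpolation=2)*3.,0,255).astype(np.uint8)
cv2.imwrite("pics/c1.png",np.hstack([cr(t,302,191),cr(s,204,196)]))
# darker-contrast: print top gray patch
print(t[183:200,293:312].max(2))
```

```text
stopper_mid [201.4 194.8] [302.9 190.2] [array([ 0.5605, -0.1869,  0.0354]), np.float64(0.004)]
stopper [203.4 201.6] [300.6 192.4] [array([ 5.576e-01, -1.840e-01, -2.000e-04]), np.float64(0.0026)]
mouth [271.7 174.4] [240.5 200.8] [array([0.512 , 0.0309, 0.1371]), np.float64(0.0098)]
seal_top [273.5 170. ] [237.2 203.9] [array([0.5016, 0.0376, 0.1474]), np.float64(0.0023)]
carafe [272.3 201.4] [239.9 204.2] [array([0.5131, 0.0351, 0.016 ]), np.float64(0.0128)]
tamper_mid [184.8 226.8] [297.9 151.4] [array([ 0.6993, -0.1792,  0.0393]), np.float64(0.0129)]
jar_mid [167.6 158.6] [346.  225.4] [array([ 0.4417, -0.3412,  0.0523]), np.float64(0.019)]
stopper_mid [175.1 189. ] [328.3 194.9] [array([ 0.5472, -0.2814,  0.0231]), np.float64(0.0047)]
stopper_mid [205.7 171.2] [306.8 221.5] [array([ 0.4539, -0.204 ,  0.0379]), np.float64(0.0078)]
stopper_mid [227.9 180.5] [285.5 213.7] [array([ 0.4786, -0.124 ,  0.0382]), np.float64(0.007)]
scene [193. 182. 210. 203.] 0.78
scene [196. 163. 216. 185.] 0.55
scene [167. 182. 184. 201.] 0.52
scene [223. 172. 239. 190.] 0.47
top [276. 205. 292. 226.
[... 776 characters left out ...]
  13  15  19  17  12  10  11   5  12  35  77
  105]
 [ 79  23  12  16  16  16  14  13  18  19  17  13   9  11   9   9  33  75
  104]
 [ 93  30  12  16  17  16  12  15  19  16  15  10   9  10   5  14  38  76
  106]
 [108  40  13  15  15  14  11  12  17  15  18  14   7   9  10  15  46  82
  105]
 [103  51  17  13  15  16  12  12  17  15  13  15   9  10  10  19  48  76
   84]
 [115  84  40  14  14  13  10  10  16  14  14  11  10   5  16  39  64  81
   83]
 [155 132  85  37  14  11  10   7  10   9   9   8   9  13  33  67  91  99
   99]
 [170 162 132  89  55  31  15   9   7   9  10  14  22  41  66  92 103 103
  103]
 [171 169 159 142 119  92  61  44  36  38  39  39  57  76  90 102 109 115
  119]]
```

View pics/c1.png

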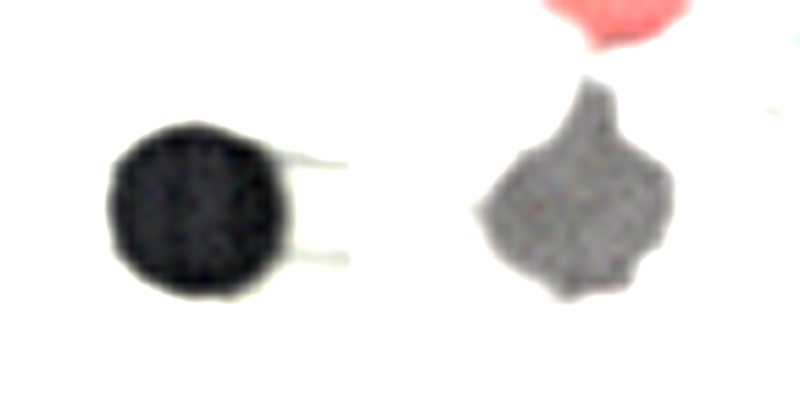

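The crop shows the black stopper: flange disc at top (302,191), its wing seen nearly end-on in the scene view, standing upright at scene (204,186). So it is the right one. I'll average frames for a better wing yaw and mouth centre.

Run:
```python
from h import *
import pickle
A={}
for n in("scene","top"):
    L=[viewer.capture(n) for _ in range(12)]; c=L[-1]; c["image"]=np.mean([x["image"] for x in L],0); A[n]=c
pickle.dump(A,open("avg.pkl","wb"))
t,s=A["top"]["image"],A["scene"]["image"]
def cr(im,x,y,h,g,o=0): return np.clip((cv2.resize(im[y-h:y+h,x-h:x+h],(400,300) if 0 else (300,300),interpolation=2)-o)*g,0,255).astype(np.uint8)
cv2.imwrite("pics/c2.png",np.vstack([np.hstack([cr(t,302,191,12,9),cr(s,204,193,14,5)]),np.hstack([cr(t,238,206,25,1.6),cr(s,272,180,25,1.6)])]))
print("top stopper\n",np.round(t[183:200,293:312].max(2)).astype(int))
```

```text
top stopper
 [[184 185 183 179 165 144 130 116 103 112 130 147 168 179 181 179 179 182
  185]
 [186 182 167 140 110  73  50  40  34  39  54  80 113 135 144 148 152 165
  180]
 [179 165 124  74  41  20   9   8  11  11  13  24  41  60  83 101 113 130
  149]
 [145 118  68  26  12  12  11  11  14  15  13   9   6  14  37  65  81  88
   97]
 [108  64  26  13  14  15  12  12  16  17  16  12   7   8  15  37  61  72
   73]
 [104  42  13  14  16  16  12  13  16  18  17  13   9   7   9  26  61  87
   91]
 [ 99  33  12  16  16  15  14  12  16  18  16  13   9   8   8  20  55  91
  105]
 [ 82  23  13  15  15  16  14  13  17  18  17  13   9   9   9  12  42  82
  107]
 [ 74  19  14  16  16  15  12  12  17  18  16  12   9  10   8  10  34  76
  105]
 [ 79  23  14  15  15  16  12  13  18  17  16  12  10   9   8   9  31  74
  104]
 [ 91  30  13  15  16  14  11  13  17  18  16  13  10   9   9  11  36  79
  106]
 [107  41  13  15  17  14  11  13  18  17  16  13  10  10   9  15  45  83
  103]
 [103  50  17  13  16  15  11  14  17  17  15  12   9   8   8  20  49  75
   87]
 [116  83  39  14  12  13  10  11  14  14  14  11   8   8  14  37  65  81
   83]
 [154 132  85  38  16  12  10   8   9   9   9   9   8  14  35  67  91  99
   98]
 [170 161 133  90  55  31  15   8   7   9   9  12  23  39  66  92 104 103
  104]
 [170 169 161 142 119  89  59  43  36  40  40  38  57  77  92 103 110 114
  118]]
```

View pics/c2.png

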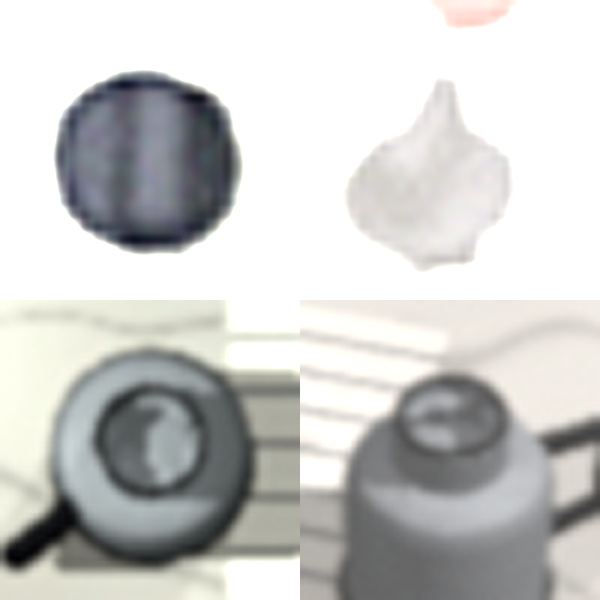

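The crops: stopper flange disc with the bright wing band running up-down in the top view (col ~301.8), and the carafe's dark seal ring centred near top (238,204) and scene (272,175). Next I'll fit circles to both in the two views.

Run:
```python
from h import *
import pickle
from scipy.optimize import minimize
from scipy.ndimage import map_coordinates, gaussian_filter
A=pickle.load(open("avg.pkl","rb"))
th=np.linspace(0,2*np.pi,90,endpoint=False)
def circ(c,p,rad):
    X=np.c_[p[0]+rad*np.cos(th),p[1]+rad*np.sin(th),np.full(90,p[2])]
    return np.array([proj(c,x) for x in X])
def samp(n,p,rad):
    q=circ(A[n],p,rad); return map_coordinates(A[n]["image"].mean(2),[q[:,1],q[:,0]],order=1)
def ring(v,names): return sum(samp(n,v[:3],v[3]).mean() for n in names)
for names in (["top","scene"],["top"],["scene"]):
    zf=len(names)==1
    f=(lambda v:ring([v[0],v[1],.1335,v[2]],names)) if zf else (lambda v:ring(v,names))
    x0=[.505,.035,.029] if zf else [.505,.035,.1335,.029]
    s=minimize(f,x0,method="Nelder-Mead",options=dict(initial_simplex=np.array([x0]+[np.array(x0)+.006*np.eye(len(x0))[i] for i in range(len(x0))]),xatol=1e-4))
    print("ring",names,np.round(s.x,4),round(s.fun,1))
# stopper flange edge: outside minus inside
def edge(v,names): return -sum(np.minimum(samp(n,v,.0305+.0035)-samp(n,v,.0305-.0035),90).mean() for n in names)
for names in (["top","scene"],["top"],["scene"]):
    zf=len(names)==1
    f=(lambda v:edge([v[0],v[1],.0275],names)) if zf else (lambda v:edge(v,names))
    x0=[.558,-.185] if zf else [.558,-.185,.0275]
    s=minimize(f,x0,method="Nelder-Mead",options=dict(initial_simplex=np.array([x0]+[np.array(x0)+.006*np.eye(len(x0))[i] for i in range(len(x0))]),xatol=1e-4))
    print("flange",names,np.round(s.x,4),round(s.fun,1))
# wing: band fit in top: dark col left, bright band
g=A["top"]["image"].mean(2); rows=np.arange(186,196)
def wing(v):
    x,y,a=v;tot=0;k=np.linspace(-.018,.018,13)
    for off,w in((0,1),(.004,1),(-.004,1),(.0105,-1),(-.0105,-1)):
        X=np.array([proj(A["top"],[x+t*np.cos(a)-off*np.sin(a),y+t*np.sin(a)+off*np.cos(a),.0595 if w>0 else .05]) for t in k])
        tot+=w*map_coordinates(g,[X[:,1],X[:,0]],order=1).mean()/(3 if w>0 else 2)
    return -tot
best=min(((wing([.558,y,np.radians(a)]),y,a) for y in np.arange(-.195,-.172,.001) for a in range(-16,17,2)))
print("wing",best)
for px in ((302,187),(302,195)): print(atz(A["top"],px,.0595))
# line of the dark stripe & band centroid per row
for rr in range(187,196):
    w=np.clip(g[rr,298:306]-11.5,0,None);print(rr,round((w*np.arange(298,306)).sum()/w.sum(),2),end=" ")
print(r.get_state()["time_s"])
```

```text
ring ['top', 'scene'] [0.5033 0.0333 0.1286 0.0271] 111.7
ring ['top'] [0.5027 0.0331 0.0276] 46.3
ring ['scene'] [0.508  0.0344 0.0261] 64.2
flange ['top', 'scene'] [ 0.5592 -0.1842  0.0274] -130.9
flange ['top'] [ 0.5583 -0.1834] -81.5
flange ['scene'] [ 0.5591 -0.1849] -50.2
wing (np.float64(-4.555607845656596), np.float64(-0.185), -8)
[ 0.56889711 -0.18275915  0.0595    ]
[ 0.54145019 -0.18233639  0.0595    ]
187 301.31 188 301.38 189 301.39 190 301.19 191 301.32 192 301.2 193 301.55 194 301.41 195 301.13 2.9
```

Run:
```python
from h import *
import pickle
from scipy.optimize import minimize
A=pickle.load(open("avg.pkl","rb"))
th=np.linspace(0,2*np.pi,40)
def cyl(r0,z0,r1,z1): return np.r_[np.c_[r0*np.cos(th),r0*np.sin(th),0*th+z0],np.c_[r1*np.cos(th),r1*np.sin(th),0*th+z1]]
box=np.array([[sx*.023,sy*.008,z] for sx in(-1,1) for sy in(-1,1) for z in(.0295,.0595)])
parts=[cyl(.0305,.0235,.0305,.0295),cyl(.018,.004,.018,.0235),cyl(.0155,0,.018,.004),box]
S=8;Hf=18
def render(c,x,y,a,x0,y0):
    im=np.zeros((2*Hf*S,2*Hf*S),np.uint8);Rz=R.from_euler("z",a).as_matrix()
    for p in parts:
        q=np.array([proj(c,X) for X in p@Rz.T+[x,y,0]])
        q=((q-[x0-Hf-.0,y0-Hf]+.5)*S)
        cv2.fillConvexPoly(im,cv2.convexHull(np.round(q).astype(np.int32)),255)
    f=cv2.resize(im,(2*Hf,2*Hf),interpolation=cv2.INTER_AREA)/255.
    return cv2.GaussianBlur(f,(0,0),.7)
for n,(x0,y0),bg in(("scene",(204,193),150),("top",(302,191),100)):
    c=A[n];im=c["image"].max(2)[y0-Hf:y0+Hf,x0-Hf:x0+Hf]
    if n=="scene": print(np.round(im[2:30:1,6:30]).astype(int))
    dark=10 if n=="top" else 45
    col=c["image"][y0-Hf:y0+Hf,x0-Hf:x0+Hf]; red=(col.max(2)-col.min(2))>45
    al=np.clip((bg-im)/(bg-dark),0,1);al[red]=0
    for a in range(-40,45,10):
        f=lambda v:np.where(red,0,(render(c,v[0],v[1],np.radians(a),x0,y0)-al)**2).sum()
        s=minimize(f,[.559,-.184],method="Nelder-Mead",options=dict(initial_simplex=[[.559,-.184],[.563,-.184],[.559,-.18]],maxiter=25))
        print(n,a,np.round(s.x,4),round(s.fun,2))
```

```text
[[109 103 101  99  99  96  97 106 107  99  96  95 104 121 133 139 139 139
  137 132 126 130 144 152]
 [109 108 108 107 107 104 101 102 108 113 119 120 124 131 136 137 135 130
  122 113 115 130 145 150]
 [109 110 109 109 108 108 105 101 101 103 108 113 118 121 122 121 114 107
  102 102 105 115 128 137]
 [110 110 109 109 109 109 108 106 103  98  92  90  92  92  92  91  88  92
  108 121 114 102 106 116]
 [111 107 106 107 108 109 109 109 108 104  95  84  79  75  76  82  92 109
  127 132 114  98 100 106]
 [121 113 106 103 102 104 105 105 106 105  99  90  86  92 103 112 126 144
  151 143 122 109 105 106]
 [153 148 138 125 110 108 106 104 104 101  99 100 107 124 142 148 154 161
  162 158 148 137 121 114]
 [166 166 162 156 150 147 143 136 125 102  86  94 110 129 144 151 155 159
  161 162 161 157 148 133]
 [163 164 164 162 162 164 165 161 143 105  70  69  83 101 120 132 135 140
  145 148 152 156 154 140]
 [161 161 160 161 161 164 168 164 139  93  56  49  57  82 121 145 147 142
  138 132 132 134 136 133]
 [160 160 160 160 161 165 166 153 119  73  47  46  48  77 126 160 163 158
  155 151 149 14
[... 1607 characters left out ...]
64 164 168 168 170]
 [ 92  92  93  94  96  96  91  80  62  54  64  77  80  83 101 130 156 167
  169 169 170 173 174 174]]
scene -40 [ 0.5607 -0.1863] 68.04
scene -30 [ 0.5617 -0.1869] 63.67
scene -20 [ 0.5614 -0.1867] 60.24
scene -10 [ 0.5604 -0.1861] 58.57
scene 0 [ 0.5602 -0.1857] 58.49
scene 10 [ 0.5593 -0.1853] 60.81
scene 20 [ 0.5589 -0.1848] 65.94
scene 30 [ 0.5584 -0.1844] 72.32
scene 40 [ 0.5585 -0.1849] 79.14
top -40 [ 0.5582 -0.1853] 15.94
top -30 [ 0.5579 -0.1849] 15.9
top -20 [ 0.5576 -0.1853] 15.8
top -10 [ 0.5581 -0.185 ] 15.86
top 0 [ 0.558  -0.1852] 15.86
top 10 [ 0.5577 -0.1853] 15.96
top 20 [ 0.5577 -0.1856] 15.87
top 30 [ 0.5581 -0.1851] 15.9
top 40 [ 0.558  -0.1853] 15.67
```

```bash
cat >> h.py <<'E'
def go(x,y,z,yaw):
    s=r.get_state();A=R.from_euler("xyz",s["eef_rot"],degrees=True);B=R.from_euler("xyz",[180,0,yaw],degrees=True)
    print("t",round(s["time_s"],2),"shift cm",np.round(A.inv().apply(np.array([x,y,z])-s["tcp_pos"])*100,2),"turn",np.round((A.inv()*B).as_rotvec(),3),"q",np.round(s["joints"],0))
E
python3 -c "
from h import *
go(.559,-.185,.15,175)"
```

```text
t 2.9 shift cm [-49.4   35.46   7.66] turn [-0.     0.     0.343] q [-59.  21.   1.  -0. -70. -17.]
```

Request:
move_arm --targets '[[[-4.9, 3.5, 0], [0, 0, 0.07]], [[-9.8, 7.0, 0], [0, 0, 0.14]], [[-14.7, 10.5, 0], [0, 0, 0.21]], [[-19.6, 14.0, 0], [0, 0, 0.28]], [[-24.5, 17.6, 0], [0, 0, 0.343]]]' --jaw 4.6 --squeeze 30

```text
time_s: 3.52
tcp_pos: [0.3643, -0.4193, 0.2269]
eef_rot: [-180.0, 0.0, 174.9]
contact_force: [0.2, 0.0, 0.7]
gripper_width: 0.0479
gripper_force: 0.0
```

```bash
python3 -c "
from h import *
go(.559,-.185,.15,175);print(r.get_state()['gripper_width'])"
```

```text
t 3.52 shift cm [-17.29  25.08   7.69] turn [-0.     0.001 -0.002] q [-29.   9. -15.   0. -66. -66.]
0.047914525933121344
```

Request:
move_arm --targets '[[[-3.46, 5.0, 0.4], [0, 0, 0]], [[-6.9, 10.0, 0.8], [0, 0, 0]], [[-10.4, 15.0, 1.2], [0, 0, 0]], [[-13.8, 20.0, 2], [0, 0, 0]], [[-17.3, 25.1, 3], [0, 0, 0]]]'

```text
time_s: 4.15
tcp_pos: [0.5587, -0.1842, 0.197]
eef_rot: [-180.0, 0.1, 175.0]
contact_force: [0.7, -0.9, 0.0]
gripper_width: 0.046
gripper_force: 0.0
```

Run:
```python
from h import *
go(.559,-.185,.031,175);s=r.get_state();print(s['tcp_pos'],s['gripper_width'])
c=viewer.capture("scene");d=viewer.capture("top")
f=lambda im,x,y:cv2.resize(im[y-40:y+40,x-40:x+40],(400,400),interpolation=2)
cv2.imwrite("pics/c3.png",np.hstack([f(c["image"],204,180),f(d["image"],302,191)]))
```

```text
t 4.15 shift cm [-0.02 -0.08 16.6 ] turn [-0.     0.001  0.   ] q [  1.  14. -13.   0. -63. -96.]
[ 0.55866243 -0.18419068  0.19696941] 0.046000710807135844
```

View pics/c3.png

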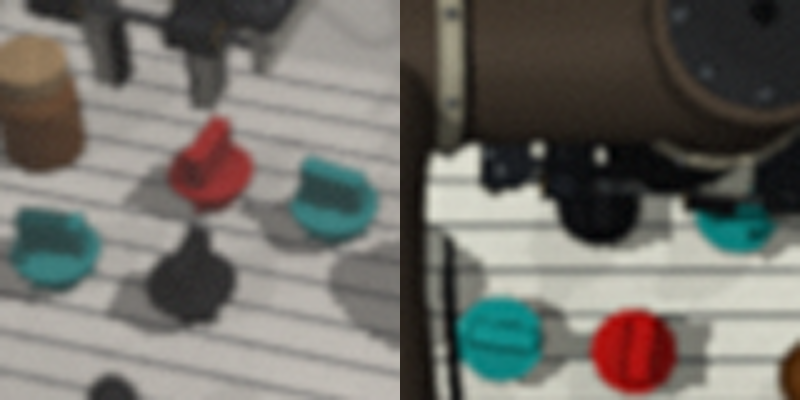

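The view shows the fingertips at scene-crop (110,70) and (210,90), i.e. straddling above the black stopper's wing; neighbours are clear. Descend.

Request:
move_arm --targets '[[[0, -0.08, 5], [0, 0, 0]], [[0, -0.08, 10], [0, 0, 0]], [[0, -0.08, 14], [0, 0, 0]], [[0, -0.08, 16], [0, 0, 0]], [[0, -0.08, 16.5], [0, 0, 0]]]'

```text
time_s: 4.88
tcp_pos: [0.5564, -0.1869, 0.0303]
eef_rot: [-180.0, -0.1, 175.0]
contact_force: [-0.3, 0.2, 0.4]
gripper_width: 0.046
gripper_force: 0.0
```

Request:
move_arm --targets '[[[0, 0, 0], [0, 0, 0]], [[0, 0, 0], [0, 0, 0]], [[0, 0, 0], [0, 0, 0]], [[0, 0, 0], [0, 0, 0]]]' --jaw 0.5 --squeeze 40

```text
time_s: 5.38
tcp_pos: [0.5579, -0.1867, 0.0324]
eef_rot: [180.0, 0.1, 175.0]
contact_force: [0.4, 0.6, 2.4]
gripper_width: 0.0158
gripper_force: 40.0
```

Run:
```python
from h import *
s=r.get_state();print(s)
```

```text
{'time_s': 5.375, 'joints': array([ 5.26839909e-01,  2.35412039e+01, -2.36164241e+01,  6.81951906e-03,
       -4.27537254e+01, -9.55208671e+01]), 'qd': array([ 0.0753521 , -0.01993944,  0.04422533,  0.05407197, -0.13800639,
       -0.01319165]), 'joint_torque': array([-3.34835518e-01, -5.25837564e+01,  2.02333742e+01,  4.79801327e+00,
       -6.16657245e-02,  7.99343077e-03]), 'tcp_pos': array([ 0.55786659, -0.18670888,  0.03238153]), 'eef_rot': array([1.79996087e+02, 8.86813537e-02, 1.75010974e+02]), 'contact_force': array([0.36668412, 0.56512767, 2.43322952]), 'moment': array([ 0.29786181,  0.09220022, -0.03611573]), 'gripper_force': 40.0002658367157, 'gripper_width': 0.01577109701694624}
```

Request:
move_arm --targets '[[[0, 0, -2], [0, 0, 0]], [[0, 0, -6], [0, 0, 0]], [[0, 0, -12], [0, 0, 0]], [[0, 0, -18], [0, 0, 0]], [[0, 0, -21], [0, 0, 0]]]'

```text
time_s: 6.0
tcp_pos: [0.5581, -0.1869, 0.2456]
eef_rot: [-180.0, 0.3, 175.0]
contact_force: [0.9, -0.0, -2.9]
gripper_width: 0.0161
gripper_force: 40.0
```

Run:
```python
from h import *
s=r.get_state();print(s["gripper_width"],s["contact_force"],s["tcp_pos"])
go(.504,.034,.24,-140)
```

```text
0.016053465274967572 [ 0.89496249 -0.01900168 -2.90699829] [ 0.55812786 -0.18688656  0.24563177]
t 6.0 shift cm [ 7.31 21.53  0.53] turn [-0.002  0.005 -0.785] q [  1.  12.  -9.   0. -69. -96.]
```

Request:
move_arm --targets '[[[1.4, 4.3, 0], [0, 0, -0.157]], [[2.9, 8.6, 0], [0, 0, -0.314]], [[4.3, 12.9, 0], [0, 0, -0.471]], [[5.8, 17.2, 0], [0, 0, -0.628]], [[7.3, 21.5, 0], [0, 0, -0.785]]]'

```text
time_s: 6.62
tcp_pos: [0.5024, 0.0351, 0.2416]
eef_rot: [180.0, 0.0, -139.7]
contact_force: [0.5, -0.8, -1.2]
gripper_width: 0.0159
gripper_force: 40.0
```

Request:
move_arm --targets '[[[0, 0, 1], [0, 0, 0]], [[0, 0, 2], [0, 0, 0]], [[0, 0, 2], [0, 0, 0]]]'

```text
time_s: 7.0
tcp_pos: [0.5026, 0.0328, 0.2204]
eef_rot: [180.0, -0.1, -140.1]
contact_force: [-0.4, -0.6, -1.9]
gripper_width: 0.0156
gripper_force: 40.0
```

Run:
```python
from h import *
import pickle
L=[viewer.capture("scene") for _ in range(6)];c=L[-1];c["image"]=np.mean([x["image"] for x in L],0)
d=viewer.capture("top")
pickle.dump((c,d),open("hand.pkl","wb"))
P=[r.get_state() for _ in range(1)][0];print(P["time_s"],P["tcp_pos"],P["eef_rot"],P["joints"])
f=lambda im,x,y:cv2.resize(im[y-35:y+35,x-35:x+35],(400,400),interpolation=2)
cv2.imwrite("pics/c4.png",np.hstack([np.clip(f(c["image"],272,165)*1.4,0,255),np.clip(f(d["image"].astype(float),240,200)*2,0,255)]))
t=P["tcp_pos"];print([proj(c,[t[0],t[1],t[2]+o]) for o in(0,-.0315)])
```

```text
7.35 [0.50349651 0.03350348 0.22179524] [-1.79992568e+02  1.79133058e-02 -1.40065717e+02] [ 2.61489327e+01  4.55037016e+00 -2.08254259e+01  3.26477219e-03
 -6.46050357e+01 -7.62160504e+01]
[array([272.38583913, 151.66757322]), array([272.0761139 , 159.70450367])][ WARN:0@8.871] global loadsave.cpp:1063 imwrite_ Unsupported depth image for selected encoder is fallbacked to CV_8U.
```

View pics/c4.png

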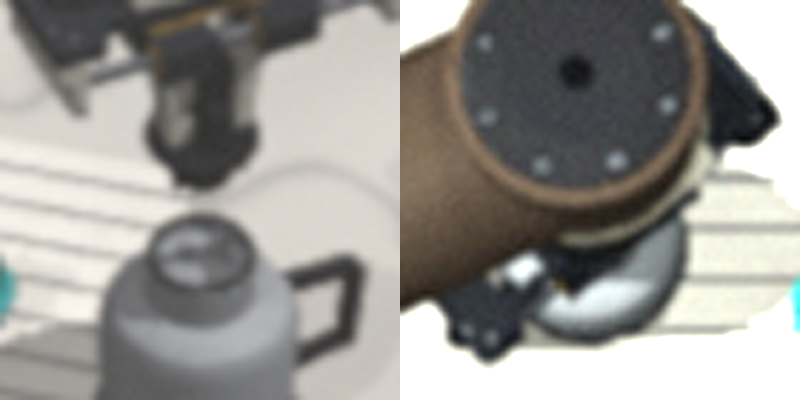

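In the scene crop, the stopper flange centre is at x≈203 directly above the mouth at x≈203 and hangs level; the top view is blocked by the arm. Descend with feel.

Request:
move_arm --targets '[[[0.05, 0, 3], [0, 0, 0]], [[0.05, 0, 5], [0, 0, 0]], [[0.05, 0, 5.5], [0, 0, 0]], [[0.05, 0, 5.8], [0, 0, 0]], [[0.05, 0, 5.8], [0, 0, 0]]]'

```text
time_s: 7.98
tcp_pos: [0.5033, 0.0336, 0.1642]
eef_rot: [-180.0, 0.0, -140.0]
contact_force: [0.5, -0.1, -2.3]
gripper_width: 0.0159
gripper_force: 40.0
```

Request:
move_arm --targets '[[[0, 0, 0.15], [0, 0, 0]], [[0, 0, 0.3], [0, 0, 0]], [[0, 0, 0.3], [0, 0, 0]]]'

```text
time_s: 8.35
tcp_pos: [0.5029, 0.0335, 0.1606]
eef_rot: [180.0, 0.0, -140.0]
contact_force: [0.2, -0.6, -0.9]
gripper_width: 0.016
gripper_force: 40.0
```

Request:
move_arm --targets '[[[0, 0, 0.1], [0, 0, 0]], [[0, 0, 0.2], [0, 0, 0]], [[0, 0, 0.2], [0, 0, 0]]]'

```text
time_s: 8.72
tcp_pos: [0.5029, 0.0335, 0.1585]
eef_rot: [180.0, -0.0, -140.0]
contact_force: [-0.3, 0.3, -2.5]
gripper_width: 0.0159
gripper_force: 40.0
```

Request:
move_arm --targets '[[[0, 0, 0.1], [0, 0, 0]], [[0, 0, 0.2], [0, 0, 0]], [[0, 0, 0.2], [0, 0, 0]]]'

```text
time_s: 9.1
tcp_pos: [0.5028, 0.0335, 0.1565]
eef_rot: [180.0, -0.0, -140.0]
contact_force: [0.4, 0.6, -2.0]
gripper_width: 0.0157
gripper_force: 40.0
```

Request:
move_arm --targets '[[[0, 0, 0.1], [0, 0, 0]], [[0, 0, 0.2], [0, 0, 0]], [[0, 0, 0.2], [0, 0, 0]]]'

```text
time_s: 9.48
tcp_pos: [0.5029, 0.0335, 0.1545]
eef_rot: [180.0, -0.0, -140.0]
contact_force: [-0.9, 0.2, -2.1]
gripper_width: 0.0161
gripper_force: 40.0
```

Request:
move_arm --targets '[[[0, 0, 0.1], [0, 0, 0]], [[0, 0, 0.2], [0, 0, 0]], [[0, 0, 0.2], [0, 0, 0]]]'

```text
time_s: 9.85
tcp_pos: [0.5029, 0.0335, 0.1525]
eef_rot: [180.0, -0.0, -140.0]
contact_force: [0.7, 0.5, -1.2]
gripper_width: 0.0155
gripper_force: 40.0
```

Request:
move_arm --targets '[[[0, 0, 0.1], [0, 0, 0]], [[0, 0, 0.2], [0, 0, 0]], [[0, 0, 0.2], [0, 0, 0]]]'

```text
time_s: 10.22
tcp_pos: [0.503, 0.0336, 0.1505]
eef_rot: [180.0, 0.0, -140.0]
contact_force: [0.0, 0.4, -0.9]
gripper_width: 0.0156
gripper_force: 40.0
```

```bash
python3 -c "
from h import *
s=r.get_state();print(s['contact_force'],s['moment'],s['joints'])"
```

```text
[ 0.00162108  0.38232998 -0.91157416] [ 0.1425513  -0.086877    0.00054491] [ 2.61816871e+01  8.23610453e+00 -2.67205889e+01 -2.66839537e-03
 -5.50388616e+01 -7.61983186e+01]
```

Request:
move_arm --targets '[[[0, 0, 0.1], [0, 0, 0]], [[0, 0, 0.1], [0, 0, 0]]]'

```text
time_s: 10.48
tcp_pos: [0.503, 0.0336, 0.1497]
eef_rot: [-180.0, 0.0, -140.0]
contact_force: [-0.2, 1.4, 0.0]
gripper_width: 0.0154
gripper_force: 40.0
```

Request:
move_arm --targets '[[[0, 0, 0.1], [0, 0, 0]], [[0, 0, 0.1], [0, 0, 0]]]'

```text
time_s: 10.72
tcp_pos: [0.5032, 0.0336, 0.1494]
eef_rot: [-180.0, 0.0, -140.0]
contact_force: [-2.4, 1.2, 6.5]
gripper_width: 0.0157
gripper_force: 40.0
```

Request:
move_arm --targets '[[[0, 0, 0.1], [0, 0, 0]], [[0, 0, 0.1], [0, 0, 0]]]'

```text
time_s: 10.98
tcp_pos: [0.5033, 0.0336, 0.1492]
eef_rot: [-180.0, 0.1, -140.0]
contact_force: [-4.8, 1.1, 13.4]
gripper_width: 0.0156
gripper_force: 40.0
```

Request:
move_arm --targets '[[[0.02, 0.02, -0.03], [0, 0, -0.06]], [[0.02, 0.02, -0.03], [0, 0, -0.12]], [[0.02, 0.02, -0.03], [0, 0, -0.12]]]'

```text
time_s: 11.35
tcp_pos: [0.5034, 0.0339, 0.1494]
eef_rot: [-179.9, 0.1, -133.1]
contact_force: [-2.4, 1.1, 10.2]
gripper_width: 0.0156
gripper_force: 40.0
```

```bash
python3 -c "
from h import *
s=r.get_state();print(s['contact_force'],s['moment'],s['eef_rot'],s['tcp_pos'])"
```

```text
[-2.43579844  1.11265246 10.19839199] [ 0.58602348  1.43115873 -0.01475375] [-1.79928978e+02  9.64763833e-02 -1.33057158e+02] [0.50339373 0.03385131 0.14939015]
```

Request:
move_arm --targets '[[[0, 0, 0], [0, 0, -0.06]], [[0, 0, 0], [0, 0, -0.12]], [[0, 0, 0], [0, 0, -0.12]]]'

```text
time_s: 11.72
tcp_pos: [0.5034, 0.0339, 0.1495]
eef_rot: [-179.9, 0.1, -126.2]
contact_force: [-3.7, 2.4, 11.5]
gripper_width: 0.0156
gripper_force: 40.0
```

Request:
move_arm --targets '[[[0, 0, 0], [0, 0, -0.06]], [[0, 0, 0], [0, 0, -0.12]], [[0, 0, 0], [0, 0, -0.12]]]'

```text
time_s: 12.1
tcp_pos: [0.5037, 0.0337, 0.1497]
eef_rot: [-179.9, 0.1, -119.3]
contact_force: [-1.4, 1.2, 12.5]
gripper_width: 0.0156
gripper_force: 40.0
```

Request:
move_arm --targets '[[[0, 0, 0], [0, 0, -0.06]], [[0, 0, 0], [0, 0, -0.12]], [[0, 0, 0], [0, 0, -0.12]]]'

```text
time_s: 12.48
tcp_pos: [0.5035, 0.0338, 0.1497]
eef_rot: [-179.9, 0.1, -112.4]
contact_force: [-4.3, 1.3, 13.6]
gripper_width: 0.0161
gripper_force: 40.0
```

Climbing as described; carry on.

Request:
move_arm --targets '[[[0, 0, 0], [0, 0, -0.06]], [[0, 0, 0], [0, 0, -0.12]], [[0, 0, 0], [0, 0, -0.12]]]'

```text
time_s: 12.85
tcp_pos: [0.5036, 0.0337, 0.1498]
eef_rot: [-179.9, 0.1, -105.5]
contact_force: [-4.7, 1.2, 14.4]
gripper_width: 0.0158
gripper_force: 40.0
```

Request:
move_arm --targets '[[[0, 0, 0], [0, 0, -0.06]], [[0, 0, 0], [0, 0, -0.12]], [[0, 0, 0], [0, 0, -0.12]]]'

```text
time_s: 13.22
tcp_pos: [0.5034, 0.0336, 0.1497]
eef_rot: [-179.9, 0.0, -98.7]
contact_force: [-4.6, 1.9, 12.9]
gripper_width: 0.0156
gripper_force: 40.0
```

Request:
move_arm --targets '[[[0, 0, 0], [0, 0, -0.06]], [[0, 0, 0], [0, 0, -0.12]], [[0, 0, 0], [0, 0, -0.12]]]'

```text
time_s: 13.6
tcp_pos: [0.5032, 0.0337, 0.149]
eef_rot: [-179.9, 0.0, -91.8]
contact_force: [-2.8, 1.7, 7.1]
gripper_width: 0.0158
gripper_force: 40.0
```

Request:
move_arm --targets '[[[0, 0, 0], [0, 0, -0.06]], [[0, 0, 0], [0, 0, -0.06]]]'

```text
time_s: 13.85
tcp_pos: [0.5028, 0.0337, 0.148]
eef_rot: [-180.0, 0.0, -88.5]
contact_force: [0.5, 1.4, -0.1]
gripper_width: 0.0157
gripper_force: 40.0
```

```bash
python3 -c "
from h import *
s=r.get_state();print(s['contact_force'],s['moment'],s['eef_rot'],s['tcp_pos'],s['joints'])"
```

```text
[ 0.51991513  1.43950987 -0.12022878] [ 0.51574201 -0.12748429  0.0144001 ] [-1.79971482e+02  2.09375381e-02 -8.84711446e+01] [0.5027976  0.03373335 0.14795976] [ 2.62039917e+01  8.36354689e+00 -2.69489779e+01 -8.72914624e-03
 -5.46528202e+01 -2.46700936e+01]
```

It dropped free; go down.

Request:
move_arm --targets '[[[0, 0, 0.1], [0, 0, 0]], [[0, 0, 0.2], [0, 0, 0]], [[0, 0, 0.2], [0, 0, 0]]]'

```text
time_s: 14.22
tcp_pos: [0.5027, 0.0337, 0.1457]
eef_rot: [-180.0, 0.0, -88.5]
contact_force: [-0.2, 2.4, -1.2]
gripper_width: 0.0157
gripper_force: 40.0
```

Request:
move_arm --targets '[[[0, 0, 0.1], [0, 0, 0]], [[0, 0, 0.1], [0, 0, 0]]]'

```text
time_s: 14.48
tcp_pos: [0.5027, 0.0336, 0.1448]
eef_rot: [-180.0, 0.0, -88.5]
contact_force: [0.2, 2.5, -1.6]
gripper_width: 0.0156
gripper_force: 40.0
```

Request:
move_arm --targets '[[[0, 0, 0.1], [0, 0, 0]], [[0, 0, 0.1], [0, 0, 0]]]'

```text
time_s: 14.72
tcp_pos: [0.5027, 0.0336, 0.1439]
eef_rot: [-180.0, 0.0, -88.5]
contact_force: [0.3, 3.0, -1.8]
gripper_width: 0.0159
gripper_force: 40.0
```

Request:
move_arm --targets '[[[0, 0, 0.1], [0, 0, 0]], [[0, 0, 0.1], [0, 0, 0]]]'

```text
time_s: 14.98
tcp_pos: [0.5027, 0.0336, 0.1429]
eef_rot: [-180.0, 0.0, -88.5]
contact_force: [0.9, 4.0, -0.9]
gripper_width: 0.0157
gripper_force: 40.0
```

Request:
move_arm --targets '[[[0, 0, 0.1], [0, 0, 0]], [[0, 0, 0.1], [0, 0, 0]]]'

```text
time_s: 15.22
tcp_pos: [0.5027, 0.0336, 0.1419]
eef_rot: [-180.0, 0.0, -88.4]
contact_force: [0.3, 3.6, 1.1]
gripper_width: 0.0161
gripper_force: 40.0
```

Request:
move_arm --targets '[[[-0.03, 0, 0.08], [0, 0, 0]], [[-0.03, 0, 0.08], [0, 0, 0.06]], [[-0.03, 0, 0.1], [0, 0, 0.12]], [[-0.03, 0, 0.1], [0, 0, 0.12]]]'

```text
time_s: 15.72
tcp_pos: [0.5029, 0.0337, 0.1411]
eef_rot: [-180.0, -0.0, -95.3]
contact_force: [1.4, 1.3, 2.7]
gripper_width: 0.0153
gripper_force: 40.0
```

```bash
python3 -c "
from h import *
s=r.get_state();print(s['contact_force'],s['moment'],s['eef_rot'],s['tcp_pos'],s['joints'])"
```

```text
[1.4264504  1.25346159 2.74690516] [ 0.53516417 -0.39266066 -0.00177558] [-1.79974089e+02 -1.36498876e-02 -9.52997374e+01] [0.50286911 0.03368806 0.14107612] [ 2.62213136e+01  8.80469683e+00 -2.74677942e+01  3.12411747e-02
 -5.37125619e+01 -3.15395343e+01]
```

Good. Continue forward, following the thread down.

Request:
move_arm --targets '[[[0, 0, 0.02], [0, 0, 0.06]], [[0, 0, 0.03], [0, 0, 0.12]], [[0, 0, 0.03], [0, 0, 0.12]]]'

```text
time_s: 16.1
tcp_pos: [0.5029, 0.0338, 0.1408]
eef_rot: [-180.0, 0.0, -102.1]
contact_force: [2.3, 1.6, 3.0]
gripper_width: 0.0158
gripper_force: 40.0
```

Request:
move_arm --targets '[[[0, 0, 0.02], [0, 0, 0.06]], [[0, 0, 0.03], [0, 0, 0.12]], [[0, 0, 0.03], [0, 0, 0.12]]]'

```text
time_s: 16.48
tcp_pos: [0.5029, 0.0338, 0.1405]
eef_rot: [-180.0, 0.0, -108.9]
contact_force: [2.0, 1.5, 3.2]
gripper_width: 0.0158
gripper_force: 40.0
```

Request:
move_arm --targets '[[[0, 0, 0.02], [0, 0, 0.06]], [[0, 0, 0.03], [0, 0, 0.12]], [[0, 0, 0.03], [0, 0, 0.12]]]'

```text
time_s: 16.85
tcp_pos: [0.5029, 0.0337, 0.1402]
eef_rot: [-180.0, 0.0, -115.8]
contact_force: [2.3, 0.8, 4.4]
gripper_width: 0.0161
gripper_force: 40.0
```

```bash
python3 -c "
from h import *
s=r.get_state();print(s['contact_force'],s['moment'],s['eef_rot'],s['tcp_pos'],s['joints'])"
```

```text
[2.27155141 0.82922961 4.44152803] [ 0.21079844 -0.71547368  0.02260583] [-1.79975055e+02  2.81760099e-03 -1.15803647e+02] [0.50285167 0.03374139 0.14022286] [ 2.62222619e+01  8.85786688e+00 -2.75286461e+01  2.22777593e-02
 -5.35959191e+01 -5.20391283e+01]
```

Request:
move_arm --targets '[[[0, 0, 0.02], [0, 0, 0.06]], [[0, 0, 0.03], [0, 0, 0.12]], [[0, 0, 0.03], [0, 0, 0.12]]]'

```text
time_s: 17.23
tcp_pos: [0.5029, 0.0338, 0.14]
eef_rot: [-180.0, 0.0, -122.7]
contact_force: [2.0, 0.4, 3.8]
gripper_width: 0.0159
gripper_force: 40.0
```

Request:
move_arm --targets '[[[0, 0, 0.02], [0, 0, 0.06]], [[0, 0, 0.03], [0, 0, 0.12]], [[0, 0, 0.03], [0, 0, 0.12]]]'

```text
time_s: 17.6
tcp_pos: [0.5028, 0.0339, 0.1396]
eef_rot: [-180.0, 0.0, -129.5]
contact_force: [2.7, 1.3, 5.8]
gripper_width: 0.0156
gripper_force: 40.0
```

Request:
move_arm --targets '[[[0, 0, 0.02], [0, 0, 0.06]], [[0, 0, 0.03], [0, 0, 0.12]], [[0, 0, 0.03], [0, 0, 0.12]]]'

```text
time_s: 17.98
tcp_pos: [0.5028, 0.0338, 0.1393]
eef_rot: [-180.0, 0.0, -136.4]
contact_force: [2.7, 2.1, 4.7]
gripper_width: 0.016
gripper_force: 40.0
```

Request:
move_arm --targets '[[[0, 0, 0.02], [0, 0, 0.06]], [[0, 0, 0.03], [0, 0, 0.12]], [[0, 0, 0.03], [0, 0, 0.12]]]'

```text
time_s: 18.35
tcp_pos: [0.5029, 0.0338, 0.1391]
eef_rot: [-180.0, 0.0, -143.3]
contact_force: [1.7, 0.2, 6.2]
gripper_width: 0.0159
gripper_force: 40.0
```

```bash
python3 -c "
from h import *
s=r.get_state();print(s['contact_force'],s['moment'],s['eef_rot'],s['tcp_pos'],s['joints'],s['joint_torque'])"
```

```text
[1.65525376 0.20120363 6.23121133] [-0.00154536 -0.62716598  0.01206207] [-1.79978807e+02  1.68469125e-02 -1.43291585e+02] [0.50285758 0.03379565 0.13911382] [ 2.62277990e+01  8.92796136e+00 -2.76114162e+01  2.21290337e-02
 -5.34402036e+01 -7.95325651e+01] [ -0.07622324 -34.88369107  21.51909828   4.53805178  -0.65249506
  -0.39073834]
```

Request:
move_arm --targets '[[[0, 0, 0.02], [0, 0, 0.06]], [[0, 0, 0.02], [0, 0, 0.08]], [[0, 0, 0.02], [0, 0, 0.08]]]'

```text
time_s: 18.73
tcp_pos: [0.5029, 0.0338, 0.139]
eef_rot: [-180.0, 0.0, -147.8]
contact_force: [2.2, 0.1, 6.1]
gripper_width: 0.0158
gripper_force: 40.0
```

```bash
python3 -c "
from h import *
s=r.get_state();print(s['contact_force'],s['moment'],s['eef_rot'],s['tcp_pos'],s['joint_torque'][5])"
```

```text
[2.1647832  0.12769416 6.07856696] [-0.12664801 -0.65590769  0.05598354] [-1.79974943e+02  2.30590989e-02 -1.47836171e+02] [0.50289925 0.03378248 0.13898654] -0.19380412995815277
```

Request:
move_arm --targets '[[[0, 0, 0.01], [0, 0, 0.04]], [[0, 0, 0.01], [0, 0, 0.06]], [[0, 0, 0.01], [0, 0, 0.06]]]'

```text
time_s: 19.1
tcp_pos: [0.5029, 0.0337, 0.139]
eef_rot: [-180.0, 0.0, -151.3]
contact_force: [2.3, -1.5, 7.7]
gripper_width: 0.0157
gripper_force: 40.0
```

```bash
python3 -c "
from h import *
s=r.get_state();print(s['contact_force'],s['moment'],s['eef_rot'],s['tcp_pos'],s['joint_torque'][5])"
```

```text
[ 2.28016792 -1.51097583  7.67877272] [-0.1514769  -0.5630949   0.03321975] [-1.79972420e+02  2.63477474e-02 -1.51275476e+02] [0.50290899 0.03371058 0.13897015] -0.1890269061550498
```

Request:
move_arm --targets '[[[0, 0, 0], [0, 0, 0.04]], [[0, 0, 0], [0, 0, 0.08]], [[0, 0, 0], [0, 0, 0.08]]]'

```text
time_s: 19.48
tcp_pos: [0.5033, 0.0341, 0.139]
eef_rot: [-180.0, 0.1, -155.9]
contact_force: [2.5, 1.3, 6.6]
gripper_width: 0.0158
gripper_force: 40.0
```

```bash
python3 -c "
from h import *
s=r.get_state();print(s['contact_force'],s['moment'],s['eef_rot'],s['tcp_pos'],s['joint_torque'][5])"
```

```text
[2.482858   1.31117185 6.60184345] [ 0.38075358 -0.86574814  0.10441095] [-1.79989923e+02  8.19973219e-02 -1.55861342e+02] [0.50325911 0.03412817 0.1390145 ] -0.39296175353229046
```

Request:
move_arm --targets '[[[0, 0, 0], [0, 0, 0.04]], [[0, 0, 0], [0, 0, 0.08]], [[0, 0, 0], [0, 0, 0.08]]]'

```text
time_s: 19.85
tcp_pos: [0.5033, 0.0344, 0.139]
eef_rot: [-180.0, 0.1, -160.4]
contact_force: [2.4, 2.1, 6.1]
gripper_width: 0.0162
gripper_force: 40.9
```

Run:
```python
from h import *
s=r.get_state();print(s['contact_force'],s['moment'],s['eef_rot'],s['tcp_pos'],s['joint_torque'][5])
c=viewer.capture("scene")
cv2.imwrite("pics/c5.png",cv2.resize(c["image"][130:210,230:310],(500,500),interpolation=2))
```

```text
[2.39863794 2.05960804 6.12890938] [ 1.00989623 -0.68415491  0.98387938] [-1.79997864e+02  9.27116081e-02 -1.60358772e+02] [0.5033357  0.03441591 0.1390258 ] -1.2033284828066826
```

View pics/c5.png

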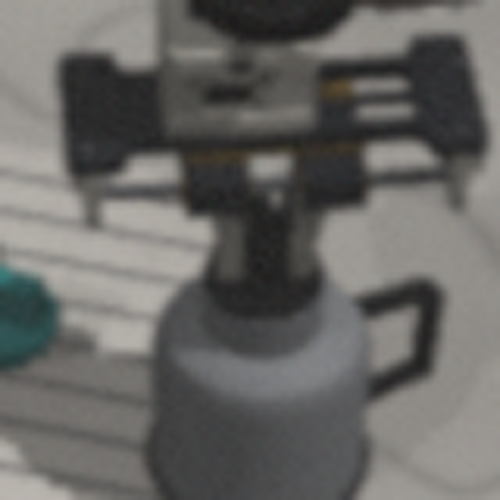

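The flange sits on the neck (crop 265,300) and the moment rose to about 1 N m: end stop reached. I'll take the wind-up off and release.

Request:
move_arm --targets '[[[0, 0, 0], [0, 0, -0.03]], [[0, 0, 0], [0, 0, -0.05]], [[0, 0, 0], [0, 0, -0.05]]]'

```text
time_s: 20.27
tcp_pos: [0.5033, 0.0345, 0.139]
eef_rot: [180.0, 0.1, -157.5]
contact_force: [2.7, 3.3, 6.8]
gripper_width: 0.016
gripper_force: 40.0
```

```bash
python3 -c "
from h import *
s=r.get_state();print(s['contact_force'],s['moment'],s['eef_rot'],s['tcp_pos'],s['joint_torque'][5])"
```

```text
[2.73634448 3.27953956 6.75515152] [ 1.12258967 -0.55366999  0.22512124] [ 1.79983373e+02  9.94820062e-02 -1.57523544e+02] [0.50327989 0.03449461 0.13902809] -0.11736748740077019
```

Request:
move_arm --targets '[[[0, 0, 0], [0, 0, 0]], [[0, 0, 0], [0, 0, 0]], [[0, 0, 0], [0, 0, 0]], [[0, 0, 0], [0, 0, 0]]]' --jaw 4.6

```text
time_s: 20.78
tcp_pos: [0.5023, 0.0337, 0.1382]
eef_rot: [180.0, -0.0, -157.8]
contact_force: [0.7, -0.0, 0.1]
gripper_width: 0.0448
gripper_force: 0.0
```

Request:
move_arm --targets '[[[0, 0, -1], [0, 0, 0]], [[0, 0, -4], [0, 0, 0]], [[0, 0, -8], [0, 0, 0]], [[0, 0, -12], [0, 0, 0]], [[0, 0, -12], [0, 0, 0]]]'

```text
time_s: 21.4
tcp_pos: [0.5044, 0.0343, 0.2626]
eef_rot: [-180.0, 0.4, -157.7]
contact_force: [0.3, 0.6, -0.1]
gripper_width: 0.0461
gripper_force: 0.0
```

Run:
```python
from h import *
from scipy.optimize import minimize
from scipy.ndimage import map_coordinates
print(r.get_state()["contact_force"],r.get_state()["gripper_width"])
L=[viewer.capture("scene") for _ in range(4)];c=L[0];g=np.mean([x["image"] for x in L],0)
cv2.imwrite("pics/c6.png",cv2.resize(np.clip(g[140:200,240:300]*1.5,0,255).astype(np.uint8),(500,500),interpolation=2))
print([np.round(proj(c,[.503,.034,z]),1) for z in(.1367,.1667)])
```

```text
[ 0.33169838  0.58378774 -0.12466769] 0.046136848798181196
[array([271.8, 172.6]), array([272.1, 165.4])]
```

View pics/c6.png

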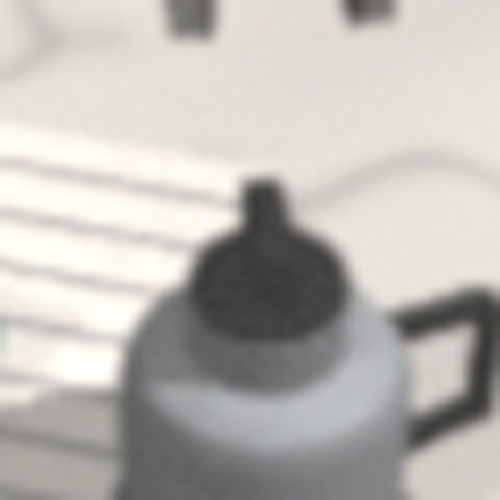

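The stopper sits level on the neck at crop (268,285) with its wing up, and the fingers are well clear above. Handing in.

```bash
python3 -c "
from h import *
print(r.close_job())"
```

```text
the job is handed in; nothing more can be done
None
```

The black stopper is screwed to its end stop in the carafe (about 1 N m felt), it stayed down after release with the gripper clear, and the job was handed in at about 22 s; no verdict was returned.

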